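# Seal an enclosure's inspection cover with four wing screws

### The job

Draw the aluminium cover out from under the low riser by its free end and set it down in the open, then take it by its handle and lay it on the gasket in the recess of the dark enclosure. Then tighten the four wing screws clockwise evenly in cross order, always going from a screw to the one diagonally opposite before starting on the other diagonal: first all four about half-way down, then all four fully home, so that the cover is pressed down level. Leave the other things on the bench where they are.

Things in the scene. Friction and masses are not known exactly. Their poses are not given: they have to be found in the camera images.
- cover: The cover: a flat bright aluminium plate 130 x 60 x 8 mm, black bar handle on top, 240 g. Origin under its middle; x along its length. It may be fitted either way round. At the start it lies flat on the bench, pushed in under the riser, with only 45 to 65 mm of its -x end sticking out towards the robot.
- cover_plate (a point): Middle of the cover's plate, half-way up its 8 mm thickness; x along its 130 mm length, y across its 60 mm width, z up.
- cover_handle (a point): Middle of the cover's bar handle, 29 mm above cover_plate. The bar is 44 mm long along the cover's x, 10 mm wide, 10 mm high, on two posts 17 mm either side of its middle, with 20 mm of free height between bar and plate.
- riser_front (a point): Middle of the front edge of the low riser, a fixed table of bent light-grey sheet 220 mm wide, 110 mm deep, 54 mm high (50 mm free beneath), open in front, with 4 mm side walls. x points in under it, away from the robot, y along the edge. A solder reel and a roll of amber tape stand on its back half; a roll of white tape lies under it.
- recess (a point): Middle of the recess in the fixed dark enclosure (184 mm along x, 140 along y), at deck level, 46 mm above the bench. The recess is 137 x 67 mm, long side along x, with a springy orange gasket 5 mm below the deck: laid on it the cover's top stands 3 mm proud; clamped fully home it is flush with the deck (the gasket gives 3 mm, about 40 N in all).
- wing_1 (a point): Middle of the bright wings of wing screw 1 (back left, at x +52, y +41 mm from recess; opposite screw 3): 32 mm long along x, 9 thick along y, 23 high; it turns and sinks with the screw. 11.5 to 24.5 mm below it: a 10 mm hub and a brass half-moon clamp of 24 mm radius, flat side to the recess at the start so that the cover passes; turning swings it over the cover's edge.
- screw_1 (a joint): Turn of wing screw 1, rad: 0 backed off, grows clockwise seen from above, 1.5 fully home at its stop. It sinks 4.7 mm a radian, meets the cover at about 0.86, has 0.1 N m of friction (up to about 0.2 on the cover) and stays where it is left. At the start 0.05 to 0.35.
- wing_2 (a point): Middle of the bright wings of wing screw 2 (back right, at x +52, y -41 mm from recess; opposite screw 4): 32 mm long along x, 9 thick along y, 23 high; it turns and sinks with the screw. 11.5 to 24.5 mm below it: a 10 mm hub and a brass half-moon clamp of 24 mm radius, flat side to the recess at the start so that the cover passes; turning swings it over the cover's edge.
- screw_2 (a joint): Turn of wing screw 2, rad: 0 backed off, grows clockwise seen from above, 1.5 fully home at its stop. It sinks 4.7 mm a radian, meets the cover at about 0.86, has 0.1 N m of friction (up to about 0.2 on the cover) and stays where it is left. At the start 0.05 to 0.35.
- wing_3 (a point): Middle of the bright wings of wing screw 3 (front right, at x -52, y -41 mm from recess; opposite screw 1): 32 mm long along x, 9 thick along y, 23 high; it turns and sinks with the screw. 11.5 to 24.5 mm below it: a 10 mm hub and a brass half-moon clamp of 24 mm radius, flat side to the recess at the start so that the cover passes; turning swings it over the cover's edge.
- screw_3 (a joint): Turn of wing screw 3, rad: 0 backed off, grows clockwise seen from above, 1.5 fully home at its stop. It sinks 4.7 mm a radian, meets the cover at about 0.86, has 0.1 N m of friction (up to about 0.2 on the cover) and stays where it is left. At the start 0.05 to 0.35.
- wing_4 (a point): Middle of the bright wings of wing screw 4 (front left, at x -52, y +41 mm from recess; opposite screw 2): 32 mm long along x, 9 thick along y, 23 high; it turns and sinks with the screw. 11.5 to 24.5 mm below it: a 10 mm hub and a brass half-moon clamp of 24 mm radius, flat side to the recess at the start so that the cover passes; turning swings it over the cover's edge.
- screw_4 (a joint): Turn of wing screw 4, rad: 0 backed off, grows clockwise seen from above, 1.5 fully home at its stop. It sinks 4.7 mm a radian, meets the cover at about 0.86, has 0.1 N m of friction (up to about 0.2 on the cover) and stays where it is left. At the start 0.05 to 0.35.
- label_tape: Bystander: roll of white tape, 52 mm across, 18 mm high, lying under the riser; origin under its middle.
- solder_reel: Bystander: reel of solder, 56 mm across, 36 mm high, standing on the riser; origin under its middle.
- kapton_tape: Bystander: roll of amber tape, 62 mm across, 12 mm high, lying on the riser; origin under its middle.
- flux_bottle: Bystander: small dropper bottle, 34 mm across, 96 mm tall, standing behind the enclosure; origin under its middle.
- esd_brush: Bystander: brush with black handle, 151 mm long, 12 mm high, lying in front of the enclosure; origin under its middle.

How it is judged (in metres and radians):
On the way, in this order (a step that is already met when the one before it is completed fails the run):
1. the cover lies on the bench in the open, its handle clear of the riser, let go (x of cover_handle in the frame of riser_front below -0.04 m and height (world z) of cover_plate below 0.008 m and linear speed of cover below 0.02 m/s and contact force between the fingers and cover below 0.1 N), for 0.1 s.
2. the cover lies in the recess on the gasket, let go, with the four screws still slack (x of cover_plate in the frame of recess between -0.005 and 0.005 m and y of cover_plate in the frame of recess between -0.005 and 0.005 m and z of cover_plate in the frame of recess below 0.001 m and linear speed of cover below 0.02 m/s and contact force between the fingers and cover below 0.1 N and value of joint each of screw_1, screw_2, screw_3, screw_4 below 0.5 rad), for 0.2 s.
3. all four screws are about half-way down (value of joint each of screw_1, screw_2, screw_3, screw_4 above 0.6 rad), for 0.05 s.
At the end, for the whole second after the job is handed in: Each of the four wing screws is turned to at least 1.35 rad (its stop is at 1.5); the cover is in the recess, its middle within 5 mm of the recess's middle, its plate centre at least 2.5 mm below the deck (pressed down about 1.5 mm or more of the 3 mm), level within 0.02 rad (value of joint each of screw_1, screw_2, screw_3, screw_4 above 1.35 rad and x of cover_plate in the frame of recess between -0.005 and 0.005 m and y of cover_plate in the frame of recess between -0.005 and 0.005 m and z of cover_plate in the frame of recess below -0.0025 m and angle between the z axis of cover_plate and the z axis of recess, either way round below 0.02 rad); the robot touches nothing.
It fails at once if cross order broken: both diagonal pairs of screws are uneven at once (the two screws of a pair differ in height by more than 2.2 mm, about 0.47 rad of turn) ((z of wing_1 in the frame of wing_3 above 0.0022 m or z of wing_3 in the frame of wing_1 above 0.0022 m) and (z of wing_2 in the frame of wing_4 above 0.0022 m or z of wing_4 in the frame of wing_2 above 0.0022 m)).
It fails at once if uneven tightening: a screw is taken beyond 1.2 rad while another is not yet about half-way (under 0.6 rad) (value of joint any of screw_1, screw_2, screw_3, screw_4 above 1.2 rad and value of joint any of screw_1, screw_2, screw_3, screw_4 below 0.6 rad).
It fails at once if a bystander (tape roll, solder reel, dropper bottle, brush) is pushed more than 30 mm or knocked over (distance of any of label_tape, solder_reel, kapton_tape, flux_bottle, esd_brush from where it was at the start of the episode above 0.03 m).
It also fails if it takes over 72 s, if anything falls off the work surface, if the arm or the gripper's body presses on something with over 40 N, if the wrist force passes 120 N, or if a joint passes its speed limit or range.

### The arm

A 6-joint arm with a two-finger parallel gripper is mounted at the origin on a cart in front of the work surface, level with it; the furniture and walls round the work are solid. World frame = base frame: x ahead of the robot, y to its left, z up, the work surface at z = 0. Lengths are in mm, angles in rad, forces in N, time in s.
With the tool pointing down it reaches from about 275 to 750 mm from the base axis. Payload 10.2 kg.
Tool frame: the origin (TCP) lies between the finger pads; the fingertips stand 11 mm ahead of it and the grasp point (between the pads) lies 8 mm behind it; z points along the fingers, y is the line along which they close (so a half turn about z gives the same grasp; the last joint's range is limited). The gripper opens to 85 mm and grips with 20 to 120 N. Pads are 22 mm wide; open, the fingers measure 114 mm over their backs; the gripper's body (76 mm by 85 mm) begins 54 mm behind the grasp point. The pads swing forward as they close: fully open they stand 13 mm farther back than shut.
Start: joints at [-1.337, 0.313, 1.498, -0, 1.331, -0.223], TCP at [231.555, -471.183, 242.294] pointing down, gripper open.
Joint ranges: [-2.94, 2.94], [-0.97, 2.17], [0.19, 2.56], [-1.23, 4.37], [0.02, 3.11], [-2.88, 2.88]. Speed limits (rad/s): [2.39, 2.39, 3.01, 3.14, 3.14, 3.14].

### API

Orientations are given as a unit quaternion [w, x, y, z].
In Python, from rig import sense, eyes, finish_job gives the robot as it stands.
- The arm moves only by the shell command python3 -m jog 'ROWS' [FORCE]. ROWS is JSON, a list of rows, each a list of 7 numbers: the shift along the tool's x, y, z in m, then the turn, a rotation vector about the tool's x, y, z in rad, then the finger opening in m, from 0 to 0.0854. In form: [[dx, dy, dz, rx, ry, rz, gripper], ...]. A call has 1 to 5 rows; each row shifts and turns the commanded pose from where the row before left it, along the tool's axes as they then stand; what a row does not reach is not made up. A row lasts 1/10 s, in which the tool goes at most 50 mm and 8.59 degrees, less where a joint would pass 70% of its speed; a pose out of reach is approached as far as the arm can. A call is refused whole if a number of a shift passes 0.05 or a number of a turn 0.15, either way. A call with a gripper value outside its range is refused whole. The fingers move at their own pace and stop on an object; FORCE is the grip in N (left out, the last holds). Time passes only in rows, so rows that do not move let the fingers close. It gives the time, the measured TCP pose, the force, the opening and the grip force at its end, in the units of the state.
- sense(): the state, without advancing time (a new reading comes with each control period).
- eyes.capture(name): name is "scene" or "top"; returns the picture (384x512x3 uint8, red, green, blue); there is no depth.
- eyes.calibration(name): a dict with "fx", "fy", "cx", "cy" (pixels), "dist" ([k1, k2, p1, p2, k3] as OpenCV has them; the pictures are not rectified), "cam_to_world" (4x4, takes a point from camera to world coordinates). Camera axes: x right, y down, z forward; pixel columns grow to the right and rows downward; lengths in mm; the calibration is good to about 2 mm. A picture is of the moment at which its call begins. calibration takes no time and is no camera call.
- finish_job(): hands the job in; it is judged then, once.
The state is a dict: "time_s": time; "joints": joint angles; "dq": joint speeds; "tau": joint torques, N m; "eef_pos": TCP position; "ee_rot": TCP orientation; "force": force on the tool from outside, world axes, zero at the start; "wrist_torque": the same for the moment, N m; "grip_width": opening from 0.0 (shut) to 1.0 (fully open); "grip_force": force on a finger pad.
Only numpy, scipy, OpenCV 4.12 (cv2) and the standard library are available. Lean on these libraries where they do the work, as an engineer would, in place of code of your own. Each camera call takes 0.05 s, during which the arm holds its last target. There are 200 camera calls.

## Working session

There is one attempt and no reset: what is moved stays moved. The work goes in short steps, Python scripts to look and compute and a shell command to move; the robot and the scene stay as the last step left them, time stands still between calls to the robot, and variables do not carry over. Pictures are saved under pics/ and viewed, at most 10 in all, crops included, and the job is handed in when it is done.

```bash
ls; mkdir -p pics; python3 - <<'E'
from rig import sense,eyes
import cv2
s=sense();print(s)
for n in("scene","top"):
    im=eyes.capture(n);cv2.imwrite(f"pics/{n}0.png",im[:,:,::-1]);print(n,eyes.calibration(n))
E
```

```text
pics
{'time_s': 0.0, 'joints': array([-1.33738768e+00,  3.13441555e-01,  1.49844600e+00,  2.06195156e-06,
        1.33100400e+00, -2.23395108e-01]), 'dq': array([ 8.91355849e-04, -4.42390872e-04, -7.59158234e-04,  7.66225473e-04,
        2.05458701e-03, -1.97931336e-05]), 'tau': array([ 1.16278465e-03, -4.12264359e+01, -2.59747678e+01, -1.13654767e-04,
        4.01874713e-03,  1.33593650e-05]), 'eef_pos': array([ 231.50108808, -470.92715823,  241.73603572]), 'ee_rot': array([-6.49444375e-04,  9.74029338e-01,  2.26420907e-01, -2.25031499e-06]), 'force': array([ 0.22082066,  0.26581575, -0.58590345]), 'wrist_torque': array([-0.05888184, -0.03896622,  0.02694905]), 'grip_force': 0.0, 'grip_width': 0.9978977504314243}
scene {'fx': 353.2734225984795, 'fy': 353.2734225984795, 'cx': 255.4643890906859, 'cy': 189.90819570449736, 'dist': array([-0.01028394,  0.        ,  0.        ,  0.        ,  0.        ]), 'cam_to_world': array([[-9.03907183e-01, -1.67769235e-01,  3.93453032e-01,
         1.61713997e+02],
       [-4.27689666e-01,  3.66930116e-01, -8.26101592e-01,
         6.81693582e+02],
       [-5.77533421e-03, -9.14994958e-01, -4.03423935e-01,
         4.22646093e+02],
       [ 0.00000000e+00,  0.00000000e+00,  0.00000000e+00,
         1.00000000e+00]])}
top {'fx': 373.11615337186754, 'fy': 373.11615337186754, 'cx': 250.9552643314946, 'cy': 190.24288234076062, 'dist': array([-0.01550241,  0.        ,  0.        ,  0.        ,  0.        ]), 'cam_to_world': array([[-1.02079149e-03, -9.86096351e-01,  1.66171432e-01,
         3.64677465e+02],
       [-9.99629797e-01, -3.51176678e-03, -2.69802934e-02,
         1.36639882e+01],
       [ 2.71887242e-02, -1.66137456e-01, -9.85727710e-01,
         9.64931394e+02],
       [ 0.00000000e+00,  0.00000000e+00,  0.00000000e+00,
         1.00000000e+00]])}
```

```bash
python3 - <<'E'
import cv2
for n in("top",):
    im=cv2.imread(f"pics/{n}0.png");cv2.imwrite("pics/top0b.png",cv2.resize(im,(800,600),interpolation=cv2.INTER_CUBIC))
E
```

```text
(no output)
```

View pics/top0b.png

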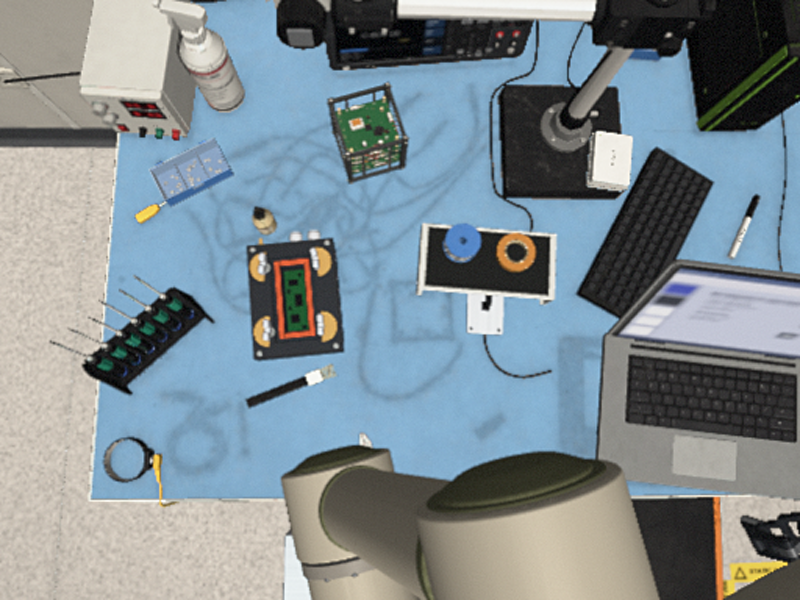

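View pics/scene0.png

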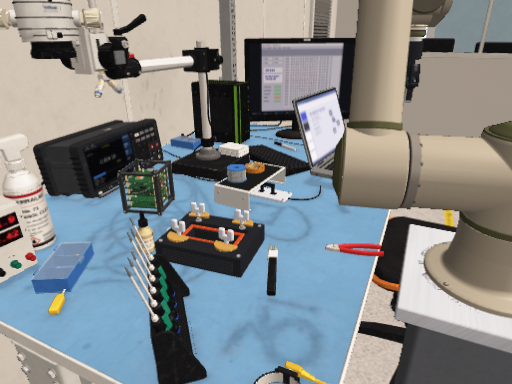

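The top view shows the enclosure at about (295,300) in the 800x600 picture. The riser is at (487,262), the cover's free end is at (486,318), and the brush lies in front of the enclosure. I'll look closer for accurate corners.

```bash
python3 - <<'E'
import cv2
im=cv2.imread("pics/top0.png")
c=im[132:247,152:362];cv2.imwrite("pics/crop0.png",cv2.resize(c,None,fx=3.8,fy=3.8,interpolation=cv2.INTER_CUBIC))
E
```

```text
(no output)
```

View pics/crop0.png

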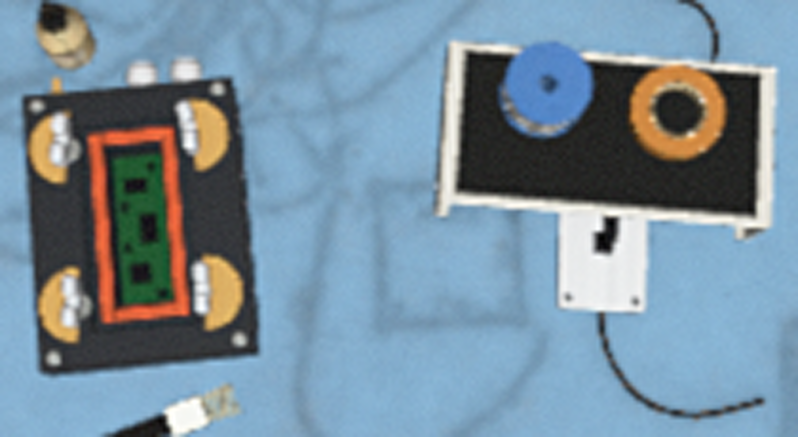

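The crop shows the deck corners at (23,96), (232,78), (258,352) and (40,374). The cover's end corners are at (558,308) and (644,311), with its handle end at (605,235), and the riser's top front corners are near (447,206) and (768,228).

```bash
cat > h.py <<'E'
import numpy as np,cv2
from rig import sense,eyes
from scipy.spatial.transform import Rotation as R
def world(name,px,z):
    c=eyes.calibration(name);K=np.array([[c['fx'],0,c['cx']],[0,c['fy'],c['cy']],[0,0,1]])
    n=cv2.undistortPoints(np.array(px,float).reshape(-1,1,2),K,c['dist'])[:,0]
    T=np.array(c['cam_to_world']);d=np.c_[n,np.ones(len(n))]@T[:3,:3].T
    return T[:3,3]+d*((z-T[2,3])/d[:,2])[:,None]
def crop(px,o=(152,132),f=3.8): return (np.array(px,float)+.5)/f-.5+np.array(o)
def tcp():
    s=sense();q=s['ee_rot'];return s['eef_pos'],R.from_quat([q[1],q[2],q[3],q[0]])
def go(target,yaw):
    """remaining shift (tool axes, mm) and turn for tool-down pose with tool y axis at world angle yaw"""
    p,r=tcp();y=np.array([np.cos(yaw),np.sin(yaw),0]);z=np.array([0,0,-1.])
    best=None
    for s in(1,-1):
        m=R.from_matrix(np.c_[np.cross(s*y,z),s*y,z]);v=(r.inv()*m).as_rotvec()
        if best is None or np.linalg.norm(v)<np.linalg.norm(best[1]):best=(m,v)
    print("tcp",p.round(1),"shift in current tool axes",r.inv().apply(np.array(target)-p).round(1),"in final axes",best[0].inv().apply(np.array(target)-p).round(1),"turn",best[1].round(3))
E
python3 - <<'E'
from h import *
P=world("top",crop([(23,96),(232,78),(258,352),(40,374)]),46)
print(P.round(1),"centre",P.mean(0).round(1),[np.linalg.norm(P[i]-P[i-1]).round(1) for i in range(4)])
x=(P[0]+P[1]-P[2]-P[3]);print("yaw",np.arctan2(x[1],x[0]))
y=P[0]+P[3]-P[1]-P[2];print("yaw by y",np.arctan2(-y[0],y[1]))
C=world("top",crop([(558,308),(644,311)]),8);print(C.round(1),np.linalg.norm(C[0]-C[1]))
d=C[0]-C[1];print("cover yaw",np.arctan2(-d[0],d[1]))
S=world("top",crop([(558,215),(648,219)]),8);print("cover sides",S.round(1),[np.arctan2(*(S[i]-C[i])[[1,0]]) for i in(0,1)])
F=world("top",crop([(447,206),(768,228)]),54);d=F[0]-F[1];print("riser",F.round(1),F.mean(0),np.linalg.norm(d),np.arctan2(-d[0],d[1]))
p,r=tcp();print(r.as_matrix().round(2))
E
```

```text
[[604.  223.7  46. ]
 [617.2  85.5  46. ]
 [434.6  65.8  46. ]
 [420.3 205.5  46. ]] centre [519.  145.1  46. ] [np.float64(184.7), np.float64(138.9), np.float64(183.6), np.float64(140.4)]
yaw 0.10323782242948394
yaw by y 0.09854411245810406
[[ 467.6 -135.4    8. ]
 [ 465.6 -194.2    8. ]] 58.85840052691544
cover yaw -0.03328149894918991
cover sides [[ 531.8 -136.8    8. ]
 [ 529.3 -199.     8. ]] [np.float64(-0.02216321562835695), np.float64(-0.07574030502701767)]
riser [[ 529.5  -56.8   54. ]
 [ 515.6 -268.    54. ]] [ 522.56529078 -162.40726322   54.        ] 211.6773493270135 -0.06550149036666349
[[ 0.9   0.44 -0.  ]
 [ 0.44 -0.9   0.  ]
 [ 0.   -0.   -1.  ]]
```

```bash
T='[[0,0,0,0,0,-0.147,0.085],[0,0,0,0,0,-0.147,0.085],[0,0,0,0,0,-0.147,0.085],[0,0,0,0,0,-0.147,0.085],[0,0,0,0,0,-0.147,0.085]]'
python3 -m jog '[[0,0,0,0,0,-0.147,0.085],[0,0,0,0,0,-0.147,0.085],[0,0,0,0,0,-0.147,0.085],[0,0,0,0,0,-0.147,0.085],[0,0,0,0,0,-0.147,0.085]]' 30
python3 -m jog '[[0,0,0,0,0,-0.147,0.085],[0,0,0,0,0,-0.147,0.085],[0,0,0,0,0,-0.147,0.085],[0,0,0,0,0,-0.147,0.085],[0,0,0,0,0,-0.147,0.085]]'
python3 -m jog '[[0,0,0,0,0,-0.147,0.085],[0,0,0,0,0,-0.147,0.085],[0,0,0,0,0,-0.147,0.085],[0,0,0,0,0,-0.147,0.085],[0,0,0,0,0,-0.147,0.085]]'
python3 -m jog '[[0,0,0,0,0,-0.147,0.085],[0,0,0,0,0,-0.147,0.085],[0,0,0,0,0,-0.147,0.085]]'
python3 -c "
from h import *
go([480,-165.5,90],np.pi/2-.045);print(sense()['joints'].round(2))"
```

```text
time_s: 0.6
eef_pos: [231.5, -471.0, 242.0]
ee_rot: [-0.0, 0.826, 0.564, 0.0]
force: [-0.4, -0.3, 0.3]
grip_width: 0.992
grip_force: 0.0
time_s: 1.1
eef_pos: [231.5, -471.0, 242.0]
ee_rot: [-0.0, 0.568, 0.823, 0.0]
force: [-0.4, -0.3, 0.3]
grip_width: 0.998
grip_force: 0.0
time_s: 1.6
eef_pos: [231.5, -471.0, 241.9]
ee_rot: [-0.0, 0.235, 0.972, 0.0]
force: [0.7, -0.3, -0.6]
grip_width: 0.995
grip_force: 0.0
time_s: 1.9
eef_pos: [231.5, -471.0, 241.9]
ee_rot: [-0.0, 0.016, 1.0, 0.0]
force: [-0.0, 0.0, -0.6]
grip_width: 0.992
grip_force: 0.0
tcp [ 231.5 -471.   241.9] shift in current tool axes [-238.4  313.4  152.1] in final axes [-234.5  316.4  151.9] turn [ 0.001 -0.     0.012]
[-1.34  0.31  1.5   0.    1.33 -2.88]
```

```bash

python3 -m jog '[[0,0.045,0,0,0,0,0.085],[0,0.045,0,0,0,0,0.085],[0,0.045,0,0,0,0,0.085],[-0.02,0.042,0,0,0,0,0.085],[-0.02,0.042,0,0,0,0,0.085]]'
python3 -m jog '[[-0.03,0.035,0.01,0,0,0,0.085],[-0.03,0.03,0.01,0,0,0,0.085],[-0.035,0.03,0.02,0,0,0,0.085],[-0.035,0,0.025,0,0,0,0.085],[-0.035,0,0.03,0,0,0.012,0.085]]'
python3 -m jog '[[-0.02,0,0.025,0,0,0,0.085],[-0.012,0,0.03,0,0,0,0.085],[0,0,0,0,0,0,0.085]]'
python3 -c "
from h import *
go([480,-165.5,12],np.pi/2-.045);print(sense()['joints'].round(2))"
```

```text
time_s: 2.4
eef_pos: [280.0, -252.2, 242.2]
ee_rot: [0.0, 0.02, 1.0, -0.0]
force: [0.6, -1.2, -1.1]
grip_width: 0.993
grip_force: 0.0
time_s: 2.9
eef_pos: [450.2, -164.6, 146.9]
ee_rot: [0.001, 0.025, 1.0, -0.001]
force: [0.7, -1.0, 0.8]
grip_width: 0.995
grip_force: 0.0
time_s: 3.2
eef_pos: [479.4, -166.0, 88.8]
ee_rot: [-0.003, 0.025, 1.0, 0.002]
force: [-0.2, -0.5, 0.2]
grip_width: 0.993
grip_force: 0.0
tcp [ 479.4 -166.    88.8] shift in current tool axes [-1.   0.3 76.8] in final axes [-0.5  0.5 76.8] turn [ 0.003 -0.006 -0.005]
[-0.56  0.46  1.73  0.    0.96 -2.09]
```

```bash

python3 -m jog '[[0,0,0.03,0,0,0,0.085],[0,0,0.025,0,0,0,0.085],[0,0,0.016,0,0,0,0.085],[0,0,0.004,0,0,0,0.085],[0,0,0,0,0,0,0.055]]' 30
python3 -m jog '[[0,0,0,0,0,0,0.05],[0,0,0,0,0,0,0.05],[0,0,0,0,0,0,0.05],[0,0,0,0,0,0,0.05]]'
```

```text
time_s: 3.7
eef_pos: [480.4, -167.4, 18.3]
ee_rot: [0.0, 0.025, 1.0, -0.0]
force: [-0.9, -0.2, 1.1]
grip_width: 0.854
grip_force: 0.0
time_s: 4.1
eef_pos: [480.5, -167.2, 17.8]
ee_rot: [0.0, 0.025, 1.0, -0.0]
force: [0.5, 0.4, 0.3]
grip_width: 0.589
grip_force: 0.0
```

```bash

python3 -m jog '[[0,0,0,0,0,0,0.08],[0,0,0,0,0,0,0.08],[0,0,0,0,0,0,0.08],[0,0,0.005,0,0,0,0.08],[0,0,0.005,0,0,0,0.08]]' 30
python3 -m jog '[[0,0,0,0,0,0,0.05],[0,0,0,0,0,0,0.05],[0,0,0,0,0,0,0.05],[0,0,0,0,0,0,0.05]]'
```

```text
time_s: 4.6
eef_pos: [480.3, -167.1, 7.0]
ee_rot: [-0.0, 0.025, 1.0, 0.0]
force: [-0.1, 0.4, -1.5]
grip_width: 0.935
grip_force: 0.0
time_s: 5.0
eef_pos: [480.2, -167.0, 7.3]
ee_rot: [-0.0, 0.025, 1.0, 0.0]
force: [0.3, 0.2, 0.1]
grip_width: 0.688
grip_force: 32.4
```

```bash

python3 -m jog '[[0.01,0,0,0,0,0,0.05],[0.02,0,0,0,0,0,0.05],[0.02,0,0,0,0,0,0.05],[0.02,0,0,0,0,0,0.05],[0.02,0,0,0,0,0,0.05]]'
python3 -m jog '[[0.005,0,0,0,0,0,0.05],[0,0,0,0,0,0,0.05],[0,0,0,0,0,0,0.08],[0,0,0,0,0,0,0.08],[0,0,0,0,0,0,0.08]]'
python3 -m jog '[[0,0,-0.03,0,0,0,0.08],[0,0,-0.04,0,0,0,0.06],[0.02,0,-0.04,0,0,0,0.06],[0.04,0,-0.03,0,0,0,0.06],[0.02,0,0,0,0,0,0.05]]'
python3 - <<'E'
from h import *
p,r=tcp();print(p.round(1))
for n in("top","scene"): cv2.imwrite(f"pics/{n}1.png",eyes.capture(n)[:,:,::-1])
a=cv2.imread("pics/top1.png")[132:262,152:362];cv2.imwrite("pics/c1.png",cv2.resize(a,None,fx=3.8,fy=3.8,interpolation=cv2.INTER_CUBIC))
E
```

```text
time_s: 5.5
eef_pos: [389.2, -162.4, 7.5]
ee_rot: [0.0, 0.025, 1.0, -0.0]
force: [0.1, 0.3, -0.9]
grip_width: 0.692
grip_force: 32.5
time_s: 6.0
eef_pos: [386.0, -162.4, 7.4]
ee_rot: [0.0, 0.025, 1.0, -0.0]
force: [0.1, -0.2, -0.1]
grip_width: 0.937
grip_force: 0.0
time_s: 6.5
eef_pos: [305.2, -158.8, 150.2]
ee_rot: [0.002, 0.025, 1.0, -0.002]
force: [0.3, 0.3, -0.7]
grip_width: 0.59
grip_force: 0.0
[ 305.2 -158.8  150.2]
```

View pics/c1.png

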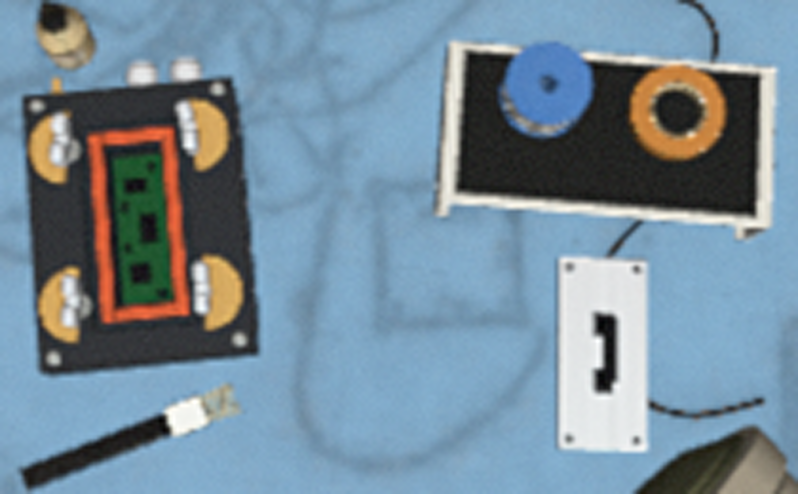

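The cover now lies in the open, with corners at (558,258), (647,260), (648,451) and (558,449) and the handle at (605,353). The brush, reel and tapes haven't moved.

```bash
python3 - <<'E'
from h import *
P=world("top",crop([(558,258),(647,260),(648,451),(558,449)]),8)
c=P.mean(0);x=P[0]+P[1]-P[2]-P[3];y=P[0]+P[3]-P[1]-P[2];yaw=np.arctan2(x[1],x[0])
print(c,yaw,np.arctan2(-y[0],y[1]),np.linalg.norm(x)/2,np.linalg.norm(y)/2)
print("handle",world("top",crop([(606,353)]),38))
go([c[0],c[1],110],np.pi/2+yaw)
E
```

```text
[ 436.71733729 -165.18413122    8.        ] -0.024473718833690906 -0.021636255654469527 129.28822341264615 60.947137737604514
handle [[ 434.76057767 -161.69259839   38.        ]]
tcp [ 304.5 -158.1  148.1] shift in current tool axes [-1.323e+02 -1.000e-01  3.830e+01] in final axes [-132.3   -3.8   38.1] turn [-0.001  0.001 -0.028]
```

```bash

python3 -m jog '[[-0.04,0,0,0,0,-0.015,0.045],[-0.045,-0.001,0,0,0,-0.01,0.045],[-0.04,-0.001,0.03,0,0,0,0.045],[-0.006,0,0.04,0,0,0,0.045],[0,0,0.03,0,0,0,0.045]]'
python3 -c "
from h import *
go([436,-164.3,25],np.pi/2-.025)"
```

```text
time_s: 7.1
eef_pos: [437.6, -164.3, 44.6]
ee_rot: [-0.001, 0.012, 1.0, 0.0]
force: [-0.5, -0.4, -0.2]
grip_width: 0.526
grip_force: 0.0
tcp [ 437.6 -164.3   44.6] shift in current tool axes [ 1.6 -0.1 19.6] in final axes [ 1.6 -0.  19.6] turn [ 0.001 -0.001  0.001]
```

```bash

python3 -m jog '[[0.002,0,0.01,0,0,0,0.045],[0,0,0.008,0,0,0,0.045],[0,0,0.001,0,0,0,0.002],[0,0,0,0,0,0,0.002],[0,0,0,0,0,0,0.002]]' 60
python3 -m jog '[[0,0,0,0,0,0,0.002],[0,0,-0.01,0,0,0,0.002],[0,0,-0.02,0,0,0,0.002],[0,0,0,0,0,0,0.002]]'
python3 -c "
from h import *
go([519-60,145-60,115],np.pi/2+.101);print(sense()['joints'].round(2))"
```

```text
time_s: 7.6
eef_pos: [435.1, -165.5, 29.6]
ee_rot: [0.001, 0.013, 1.0, -0.001]
force: [-0.5, -0.1, 3.1]
grip_width: 0.102
grip_force: 59.0
time_s: 8.0
eef_pos: [435.5, -165.7, 60.7]
ee_rot: [0.002, 0.013, 1.0, -0.001]
force: [-0.3, 1.4, -1.4]
grip_width: 0.098
grip_force: 58.8
tcp [ 435.5 -165.7   60.7] shift in current tool axes [-17.3 251.1 -54.9] in final axes [-48.7 247.1 -54.3] turn [-0.003  0.004 -0.127]
[-0.62  0.43  1.88  0.    0.83 -2.16]
```

```bash

python3 -m jog '[[0,0,-0.035,0,0,0,0.002],[0,0.02,-0.035,0,0,0,0.002],[0,0.035,-0.01,0,0,-0.03,0.002],[-0.01,0.04,0,0,0,-0.03,0.002],[-0.01,0.04,0,0,0,-0.03,0.002]]'
python3 -m jog '[[-0.01,0.04,0,0,0,-0.03,0.002],[-0.01,0.04,0,0,0,-0.007,0.002],[-0.015,0.035,0,0,0,0,0.002],[-0.015,0.03,0,0,0,0,0.002],[-0.015,0.02,0,0,0,0,0.002]]'
python3 -c "
from h import *
go([519,145,140],np.pi/2+.101);print(sense()['joints'].round(2))"
```

```text
time_s: 8.5
eef_pos: [454.3, -28.4, 138.6]
ee_rot: [0.0, -0.032, 0.999, -0.0]
force: [0.6, -0.0, -3.5]
grip_width: 0.097
grip_force: 59.1
time_s: 9.0
eef_pos: [503.9, 142.9, 137.9]
ee_rot: [-0.0, -0.051, 0.999, 0.0]
force: [0.8, -0.2, -1.2]
grip_width: 0.103
grip_force: 59.1
tcp [503.9 142.9 137.9] shift in current tool axes [-15.2   0.5  -2.1] in final axes [-15.2   0.6  -2.1] turn [ 0.    -0.001  0.002]
[ 0.05  0.42  1.64  0.    1.08 -1.62]
```

```bash

python3 -m jog '[[-0.01,0,0,0,0,0,0.002],[-0.005,0,0,0,0,0,0.002],[0,0,0,0,0,0,0.002],[0,0,0,0,0,0,0.002]]'
python3 - <<'E'
from h import *
p,r=tcp();print(p.round(1))
a=eyes.capture("top")[:,:,::-1];cv2.imwrite("pics/t2.png",a)
b=eyes.capture("scene")[:,:,::-1];cv2.imwrite("pics/s2.png",b)
f=lambda i:cv2.resize(i,None,fx=4,fy=4,interpolation=cv2.INTER_CUBIC)
cv2.imwrite("pics/c2.png",np.hstack([f(a[130:255,150:245]),f(b[165:290,145:250])]))
E
```

```text
time_s: 9.4
eef_pos: [518.6, 141.8, 138.1]
ee_rot: [-0.0, -0.05, 0.999, -0.0]
force: [-0.2, 0.1, -2.0]
grip_width: 0.099
grip_force: 59.1
[518.6 141.8 138.1]
```

View pics/c2.png

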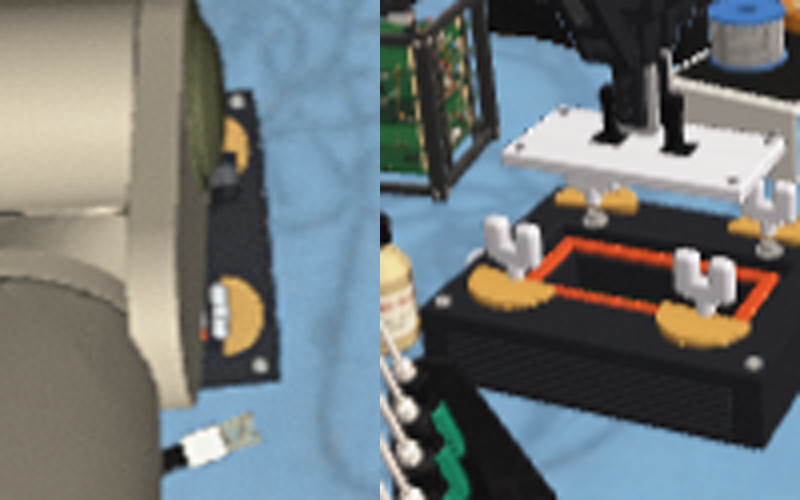

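The cover is held level over the recess. In the right-hand crop its top corners are at (553,105), (783,140), (738,187) and (505,155). The far recess corners are at (568,236) and (778,277).

```bash
python3 - <<'E'
from h import *
cr=lambda p:(np.array(p,float)-[380,0]+.5)/4-.5+np.array([145,165])
P=world("scene",cr([(553,105),(783,140),(738,188),(503,153)]),116.8)
print("plate",P.round(1),P.mean(0).round(1),[np.linalg.norm(P[i]-P[i-1]).round(1) for i in range(4)])
c=eyes.calibration("scene");T=np.linalg.inv(c['cam_to_world']);K=np.array([[c['fx'],0,c['cx']],[0,c['fy'],c['cy']],[0,0,1]])
def proj(p):
    u=cv2.projectPoints(np.array(p,float),cv2.Rodrigues(T[:3,:3])[0],T[:3,3],K,c['dist'])[0][:,0]
    return ((u+.5-[145,165])*4-.5+[380,0]).round(0)
cs,sn=np.cos(.101),np.sin(.101)
w=lambda l,h,z,x0,y0:[(x0+cs*a-sn*b,y0+sn*a+cs*b,z) for a,b in((l,h),(l,-h),(-l,-h),(-l,h))]
print("deck",proj(w(92,70,46,519,145)).tolist());print("rim",proj(w(68.5,33.5,46,519,145)).tolist());print("gasket",proj(w(68.5,33.5,41,519,145)).tolist())
print("plate exp",proj(w(65,30,116.8,518.6,141.8)).tolist())
im=cv2.imread("pics/s2.png")[165:290,145:250];im=cv2.resize(im,None,fx=4,fy=4,interpolation=cv2.INTER_CUBIC)
for q in(w(92,70,46,519,145),w(68.5,33.5,46,519,145),w(65,30,116.8,518.6,141.8)):
    cv2.polylines(im,[(proj(q)-[380,0]).astype(int)],True,(0,0,255) ,1)
cv2.imwrite("pics/ov.png",cv2.resize(im,(588,600*0+700))[:600])
E
```

```text
plate [[589.3 120.2 116.8]
 [457.7 107.9 116.8]
 [453.2 163.9 116.8]
 [577.5 179.4 116.8]] [519.4 142.8 116.8] [np.float64(60.4), np.float64(132.2), np.float64(56.2), np.float64(125.3)]
deck [[420.0, 307.0], [559.0, 185.0], [858.0, 235.0], [762.0, 377.0]]
rim [[499.0, 279.0], [563.0, 220.0], [794.0, 260.0], [745.0, 327.0]]
gasket [[500.0, 287.0], [564.0, 228.0], [794.0, 269.0], [746.0, 335.0]]
plate exp [[500.0, 151.0], [560.0, 105.0], [787.0, 138.0], [741.0, 190.0]]
```

View pics/ov.png

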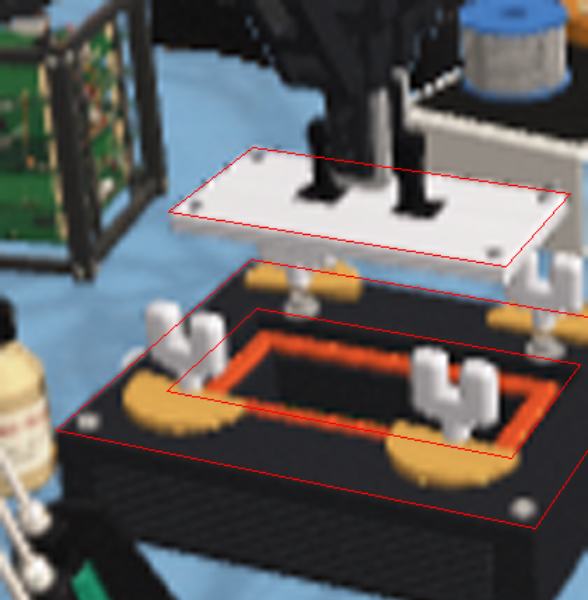

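```bash

python3 -m jog '[[-0.001,0.003,0.01,0,0,0,0.002],[0,0,0.02,0,0,0,0.002],[0,0,0.02,0,0,0,0.002],[0,0,0.005,0,0,0,0.002],[0,0,0,0,0,0,0.002]]'
python3 -c "
from h import *
go([519,145,70],np.pi/2+.101)"
```

```text
time_s: 10.0
eef_pos: [519.3, 145.3, 82.7]
ee_rot: [-0.001, -0.051, 0.999, 0.0]
force: [-0.7, -0.0, -2.8]
grip_width: 0.098
grip_force: 59.0
tcp [519.3 145.3  82.7] shift in current tool axes [ 0.3 -0.3 12.7] in final axes [ 0.3 -0.3 12.7] turn [ 0.    -0.002  0.   ]
```

```bash

python3 -m jog '[[0,0,0.004,0,0,0,0.002],[0,0,0.004,0,0,0,0.002],[0,0,0.003,0,0,0,0.002],[0,0,0,0,0,0,0.002]]'
python3 -m jog '[[0,0,0.002,0,0,0,0.002],[0,0,0,0,0,0,0.002]]'
```

```text
time_s: 10.4
eef_pos: [519.6, 145.3, 72.2]
ee_rot: [-0.0, -0.051, 0.999, -0.0]
force: [-0.4, -0.6, -2.7]
grip_width: 0.099
grip_force: 59.1
time_s: 10.6
eef_pos: [519.9, 145.4, 70.7]
ee_rot: [0.0, -0.051, 0.999, 0.0]
force: [-0.5, 0.9, -1.2]
grip_width: 0.098
grip_force: 59.2
```

```bash

python3 -m jog '[[0,0,0.001,0,0,0,0.002],[0,0,0,0,0,0,0.035],[0,0,0,0,0,0,0.035],[0,0,0,0,0,0,0.035],[0,0,-0.01,0,0,0,0.035]]'
python3 -m jog '[[0,0,-0.03,0,0,0,0.035],[0,0,-0.04,0,0,0,0.035],[0.04,0,-0.02,0,0,0,0.035],[0.04,0,0,0,0,0,0.035],[0.04,0,0,0,0,0,0.035]]'
python3 -m jog '[[0.03,-0.03,0,0,0,0,0.035],[0,-0.04,0,0,0,0,0.035],[0,-0.04,0,0,0,0,0.035]]'
python3 - <<'E'
from h import *
p,r=tcp();print(p.round(1))
a=eyes.capture("top")[:,:,::-1];cv2.imwrite("pics/t3.png",a)
b=eyes.capture("scene")[:,:,::-1];cv2.imwrite("pics/s3.png",b)
f=lambda i:cv2.resize(i,None,fx=4,fy=4,interpolation=cv2.INTER_CUBIC)
cv2.imwrite("pics/c3.png",np.hstack([f(a[130:255,150:245]),f(b[165:290,145:250])]))
E
```

```text
time_s: 11.1
eef_pos: [519.1, 145.3, 78.8]
ee_rot: [-0.001, -0.051, 0.999, -0.0]
force: [-0.1, -0.7, 0.2]
grip_width: 0.405
grip_force: 0.0
time_s: 11.6
eef_pos: [399.1, 133.1, 170.4]
ee_rot: [0.001, -0.051, 0.999, -0.0]
force: [0.9, 0.2, -0.7]
grip_width: 0.407
grip_force: 0.0
time_s: 11.9
eef_pos: [381.2, 19.8, 170.5]
ee_rot: [0.001, -0.051, 0.999, -0.0]
force: [1.3, -0.2, 0.9]
grip_width: 0.412
grip_force: 0.0
[381.2  19.8 170.5]
```

View pics/c3.png

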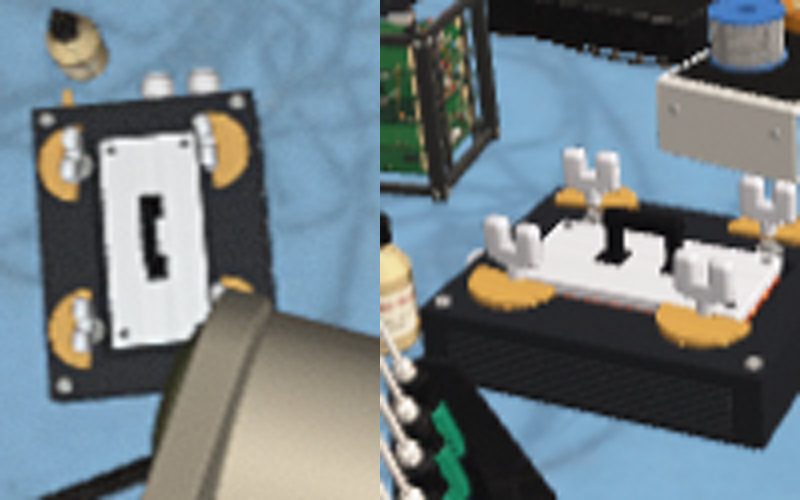

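```bash
cat >> h.py <<'E'
def wing(i,th,z,c=(519,145),yaw=.101):
    a,b={1:(52,41),2:(52,-41),3:(-52,-41),4:(-52,41)}[i]
    go([c[0]+np.cos(yaw)*a-np.sin(yaw)*b,c[1]+np.sin(yaw)*a+np.cos(yaw)*b,z],np.pi/2+yaw-th)
E
python3 - <<'E'
from h import *
cr=lambda p:(np.array(p,float)+.5)/4-.5+np.array([150,130])
P=world("top",cr([(100,138),(197,131),(212,338),(113,350)]),49);print("cover",P.mean(0).round(1),"diag",P[[0,2]].mean(0).round(1),P[[1,3]].mean(0).round(1))
D=world("top",cr([(33,107),(248,89),(52,403)]),46);print("deck",D[[1,2]].mean(0).round(1))
W=world("top",crop([(64,138),(62,302),(188,128),(200,287)]),82);print("wings 1,4,2,3",W.round(1))
wing(1,.2,105);print(sense()['force'])
E
```

```text
cover [521.3 143.6  49. ] diag [522.  143.7  49. ] [520.7 143.6  49. ]
deck [518.7 146.2  46. ]
wings 1,4,2,3 [[567.4 188.5  82. ]
 [462.8 186.   82. ]
 [574.3 110.1  82. ]
 [472.4 100.5  82. ]]
tcp [382.2  17.4 170.3] shift in current tool axes [-200.1  155.1   65.5] in final axes [-166.3  191.    65.3] turn [-0.001  0.002  0.195]
[ 0.50186503  0.59837288 -0.06516218]
```

```bash

python3 -m jog '[[0,0,0,0,0,0.1,0.035],[0,0,0,0,0,0.095,0.035],[-0.03,0.038,0,0,0,0,0.035],[-0.034,0.038,0,0,0,0,0.035],[-0.034,0.038,0,0,0,0,0.035]]' 60
python3 -m jog '[[-0.034,0.038,0.02,0,0,0,0.035],[-0.034,0.038,0.03,0,0,0,0.035],[0,0,0.015,0,0,0,0.035],[0,0,0,0,0,0,0.035]]'
python3 -c "
from h import *
wing(1,.2,80)"
```

```text
time_s: 12.5
eef_pos: [489.5, 125.9, 170.1]
ee_rot: [0.001, 0.047, 0.999, 0.0]
force: [1.2, -0.3, 0.2]
grip_width: 0.408
grip_force: 0.0
time_s: 12.9
eef_pos: [552.9, 185.8, 108.5]
ee_rot: [-0.002, 0.046, 0.999, -0.0]
force: [-0.4, -1.0, 0.4]
grip_width: 0.409
grip_force: 0.0
tcp [552.9 185.8 108.5] shift in current tool axes [-13.3   6.5  28.5] in final axes [-13.1   6.5  28.5] turn [-0.001 -0.005  0.007]
```

```bash

python3 -m jog '[[-0.013,0.006,0,0,0,0.007,0.035],[0,0,0.015,0,0,0,0.035],[0,0,0.013,0,0,0,0.035],[0,0,0,0,0,0,0.035]]'
python3 -m jog '[[0,0,0,0,0,0,0.002],[0,0,0,0,0,0,0.002],[0,0,0,0,0,0,0.002],[0,0,0,0,0,0,0.002]]' 40
python3 -c "
from h import *
wing(1,.2,80);print(sense()['force'],sense()['wrist_torque'])"
```

```text
time_s: 13.3
eef_pos: [566.5, 189.2, 82.0]
ee_rot: [-0.001, 0.051, 0.999, -0.0]
force: [0.3, -1.0, -0.6]
grip_width: 0.405
grip_force: 0.0
time_s: 13.7
eef_pos: [568.2, 192.3, 84.0]
ee_rot: [0.002, 0.05, 0.999, 0.003]
force: [3.5, 15.8, -3.5]
grip_width: 0.095
grip_force: 43.0
tcp [568.2 192.3  84. ] shift in current tool axes [ 1.5 -1.4  3.9] in final axes [ 1.5 -1.4  4. ] turn [ 0.006  0.003 -0.002]
[ 3.4540401  15.8346818  -3.45870767] [ 2.65735386 -0.53004285  0.03860798]
```

```bash

python3 -m jog '[[0,0.003,0,0,0,0,0.002],[0,0,0,0,0,0,0.002]]'
python3 -c "
from h import *
wing(1,.2,80);print(sense()['force'],sense()['wrist_torque'])"
```

```text
time_s: 13.9
eef_pos: [568.3, 192.9, 83.8]
ee_rot: [0.001, 0.05, 0.999, 0.0]
force: [-0.1, 3.2, 2.3]
grip_width: 0.089
grip_force: 43.7
tcp [568.3 192.9  83.8] shift in current tool axes [ 1.5 -2.   3.8] in final axes [ 1.5 -2.   3.8] turn [ 0.001  0.002 -0.001]
[-0.13752948  3.1776807   2.276581  ] [ 0.37548343 -0.11839594  0.04065239]
```

```bash

python3 -m jog '[[0,0,0.001,0,0,0.13,0.002],[0,0,0.001,0,0,0.13,0.002],[0,0,0.001,0,0,0.13,0.002],[0,0,0.001,0,0,0.13,0.002],[0,0,0.001,0,0,0.13,0.002]]'
python3 -m jog '[[0,0,0,0,0,0.03,0.002],[0,0,0,0,0,0,0.002]]'
python3 -c "
from h import *
wing(1,.9,80);print(sense()['force'],sense()['wrist_torque'])"
```

```text
time_s: 14.4
eef_pos: [568.1, 192.5, 80.1]
ee_rot: [0.0, 0.369, 0.929, 0.0]
force: [-8.7, -0.5, 17.3]
grip_width: 0.088
grip_force: 45.7
time_s: 14.6
eef_pos: [568.1, 192.5, 80.1]
ee_rot: [0.0, 0.381, 0.925, 0.0]
force: [-6.4, 0.7, 15.0]
grip_width: 0.089
grip_force: 45.3
tcp [568.1 192.5  80.1] shift in current tool axes [ 0.  -2.   0.1] in final axes [-0.  -2.   0.1] turn [0.001 0.    0.017]
[-6.38848223  0.69494195 14.96404775] [-0.02266835  1.22310409 -0.05590982]
```

```bash
sed -i 's/c=(519,145)/c=(520,146.5)/' h.py
python3 -m jog '[[0,0,0,0,0,0,0.035],[0,0,0,0,0,0,0.035],[0,0,0,0,0,0,0.035],[0,0,-0.03,0,0,-0.14,0.035],[0,0,-0.01,0,0,-0.14,0.035]]'
python3 -m jog '[[0,0,0,0,0,-0.14,0.035],[0,0,0,0,0,-0.14,0.035],[0,0,0,0,0,-0.12,0.035],[0,0,0,0,0,0,0.035]]'
python3 -c "
from h import *
wing(3,.2,82)"
```

```text
time_s: 15.1
eef_pos: [568.7, 192.4, 119.8]
ee_rot: [0.001, 0.245, 0.969, 0.0]
force: [-0.2, 0.4, 0.2]
grip_width: 0.407
grip_force: 0.0
time_s: 15.5
eef_pos: [567.9, 192.3, 117.6]
ee_rot: [-0.0, 0.05, 0.999, -0.0]
force: [-0.5, 0.1, -0.5]
grip_width: 0.412
grip_force: 0.0
tcp [567.9 192.3 117.6] shift in current tool axes [  85.8 -100.9   35.7] in final axes [  85.9 -100.8   35.6] turn [-0.    -0.    -0.001]
```

```bash

python3 -m jog '[[0.022,-0.026,0,0,0,0,0.035],[0.022,-0.025,0,0,0,0,0.035],[0.022,-0.025,0,0,0,0,0.035],[0.02,-0.025,0,0,0,0,0.035],[0,0,0.01,0,0,0,0.035]]'
python3 -m jog '[[0,0,0,0,0,0,0.035]]'
python3 -c "
from h import *
wing(3,.2,82)"
```

```text
time_s: 16.0
eef_pos: [470.9, 98.9, 108.5]
ee_rot: [0.0, 0.053, 0.999, -0.0]
force: [-0.2, 0.9, -0.7]
grip_width: 0.409
grip_force: 0.0
time_s: 16.1
eef_pos: [471.9, 100.4, 107.1]
ee_rot: [-0.001, 0.052, 0.999, 0.0]
force: [-1.0, 0.4, 0.1]
grip_width: 0.409
grip_force: 0.0
tcp [471.9 100.4 107.1] shift in current tool axes [-0.5  0.2 25.1] in final axes [-0.5  0.2 25.1] turn [ 0.    -0.001 -0.005]
```

```bash

python3 -m jog '[[0,0,0.015,0,0,0,0.035],[0,0,0.01,0,0,0,0.035],[0,0,0,0,0,0,0.002],[0,0,0,0,0,0,0.002],[0,0,0,0,0,0,0.002]]' 40
python3 -m jog '[[0,0,0,0,0,0,0.002]]'
python3 -c "
from h import *
wing(3,.2,82);print(sense()['force'],sense()['wrist_torque'])"
```

```text
time_s: 16.6
eef_pos: [472.3, 101.1, 82.5]
ee_rot: [-0.0, 0.05, 0.999, 0.0]
force: [4.3, 4.4, -10.7]
grip_width: 0.091
grip_force: 44.9
time_s: 16.7
eef_pos: [472.2, 101.1, 82.5]
ee_rot: [-0.0, 0.05, 0.999, 0.0]
force: [3.9, 4.0, -11.7]
grip_width: 0.095
grip_force: 44.9
tcp [472.2 101.1  82.5] shift in current tool axes [-0.2 -0.6  0.5] in final axes [-0.2 -0.6  0.5] turn [ 0.001 -0.    -0.002]
[  3.89941296   4.04642437 -11.68348329] [ 0.82851391 -0.61182154  0.16767057]
```

```bash

python3 -m jog '[[0,0,0.001,0,0,0.13,0.002],[0,0,0.001,0,0,0.13,0.002],[0,0,0.001,0,0,0.13,0.002],[0,0,0.001,0,0,0.13,0.002],[0,0,0,0,0,0.13,0.002]]'
python3 -m jog '[[0,0,0,0,0,0.03,0.002],[0,0,0,0,0,0,0.002]]'
python3 -c "
from h import *
wing(3,.9,80);print(sense()['force'],sense()['wrist_torque'])"
python3 -m jog '[[0,0,0,0,0,0,0.035],[0,0,0,0,0,0,0.035],[0,0,0,0,0,0,0.035],[0,0,-0.03,0,0,-0.14,0.035],[0,0,-0.005,0,0,-0.14,0.035]]'
python3 -m jog '[[0,0,0,0,0,-0.14,0.035],[0,0,0,0,0,-0.14,0.035],[0,0,0,0,0,-0.12,0.035],[-0.02,0.004,0,0,0,0,0.035],[-0.03,0.006,0,0,0,0,0.035]]'
python3 -m jog '[[-0.03,0.006,0,0,0,0,0.035],[-0.02,0.004,0,0,0,0,0.035],[0,0,0,0,0,0,0.035],[0,0,0,0,0,0,0.035]]'
python3 -c "
from h import *
wing(2,.2,82)"
```

```text
time_s: 17.2
eef_pos: [472.3, 101.0, 79.3]
ee_rot: [-0.0, 0.369, 0.929, 0.0]
force: [0.6, 3.9, -3.9]
grip_width: 0.088
grip_force: 45.7
time_s: 17.4
eef_pos: [472.3, 101.0, 79.1]
ee_rot: [-0.0, 0.381, 0.925, 0.0]
force: [0.9, 4.1, -2.8]
grip_width: 0.094
grip_force: 45.9
tcp [472.3 101.   79.1] shift in current tool axes [-0.4 -0.3 -0.9] in final axes [-0.4 -0.3 -0.9] turn [ 0.001 -0.     0.018]
[ 0.8921039   4.0614931  -2.84852668] [0.82627654 0.04373528 0.04062964]
time_s: 17.9
eef_pos: [473.5, 100.4, 116.2]
ee_rot: [0.002, 0.245, 0.97, 0.0]
force: [0.0, 0.1, 0.1]
grip_width: 0.412
grip_force: 0.0
time_s: 18.4
eef_pos: [523.1, 105.4, 114.2]
ee_rot: [-0.0, 0.05, 0.999, -0.0]
force: [1.3, -0.7, 0.2]
grip_width: 0.406
grip_force: 0.0
time_s: 18.8
eef_pos: [573.2, 110.3, 113.5]
ee_rot: [-0.0, 0.05, 0.999, -0.0]
force: [-0.0, -0.5, -0.6]
grip_width: 0.411
grip_force: 0.0
tcp [573.2 110.3 113.5] shift in current tool axes [-2.6  1.  31.5] in final axes [-2.6  0.9 31.5] turn [-0.    -0.001 -0.002]
```

Next I'll grip and turn screw 2, checking the grip before the turn.

```bash

python3 -m jog '[[-0.002,0.001,0.015,0,0,0,0.035],[0,0,0.016,0,0,0,0.035],[0,0,0,0,0,0,0.035],[0,0,0,0,0,0,0.002],[0,0,0,0,0,0,0.002]]' 40
python3 -m jog '[[0,0,0,0,0,0,0.002],[0,0,0,0,0,0,0.002]]'
python3 -c "
from h import *
wing(2,.2,82);print(sense()['force'],sense()['wrist_torque'])"
```

```text
time_s: 19.3
eef_pos: [575.8, 111.7, 82.9]
ee_rot: [0.0, 0.05, 0.999, 0.0]
force: [3.5, 3.5, -15.1]
grip_width: 0.089
grip_force: 44.9
time_s: 19.5
eef_pos: [575.8, 111.6, 82.6]
ee_rot: [0.0, 0.05, 0.999, 0.0]
force: [3.3, 4.4, -7.4]
grip_width: 0.091
grip_force: 45.4
tcp [575.8 111.6  82.6] shift in current tool axes [-0.1 -0.7  0.6] in final axes [-0.1 -0.7  0.6] turn [ 0.001  0.    -0.002]
[ 3.34566219  4.38945159 -7.35858237] [ 0.82735818 -0.50579359  0.13864661]
```

```bash

python3 -m jog '[[0,0,0.001,0,0,0.13,0.002],[0,0,0.001,0,0,0.13,0.002],[0,0,0.001,0,0,0.13,0.002],[0,0,0.001,0,0,0.13,0.002],[0,0,0,0,0,0.13,0.002]]'
python3 -m jog '[[0,0,0,0,0,0.03,0.002],[0,0,0,0,0,0,0.002]]'
python3 -c "
from h import *
wing(2,.9,80);print(sense()['force'],sense()['wrist_torque'])"
python3 -m jog '[[0,0,0,0,0,0,0.035],[0,0,0,0,0,0,0.035],[0,0,0,0,0,0,0.035],[0,0,-0.03,0,0,-0.14,0.035],[0,0,-0.005,0,0,-0.14,0.035]]'
python3 -m jog '[[0,0,0,0,0,-0.14,0.035],[0,0,0,0,0,-0.14,0.035],[0,0,0,0,0,-0.12,0.035],[0.03,0.015,0,0,0,0,0.035],[0.03,0.015,0,0,0,0,0.035]]'
python3 -m jog '[[0.03,0.015,0,0,0,0,0.035],[0.028,0.015,0,0,0,0,0.035],[0,0,0,0,0,0,0.035],[0,0,0,0,0,0,0.035]]'
python3 -c "
from h import *
wing(4,.2,82)"
```

```text
time_s: 20.0
eef_pos: [575.8, 111.5, 79.6]
ee_rot: [0.0, 0.369, 0.929, 0.0]
force: [0.2, 3.4, -2.6]
grip_width: 0.085
grip_force: 46.1
time_s: 20.2
eef_pos: [575.8, 111.5, 79.4]
ee_rot: [0.0, 0.381, 0.925, 0.0]
force: [0.4, 4.1, 0.1]
grip_width: 0.09
grip_force: 46.3
tcp [575.8 111.5  79.4] shift in current tool axes [-0.4 -0.4 -0.6] in final axes [-0.4 -0.3 -0.6] turn [0.001 0.    0.018]
[0.41811692 4.05263829 0.10653374] [0.7166307  0.19731748 0.09370604]
time_s: 20.7
eef_pos: [577.1, 111.0, 116.6]
ee_rot: [0.002, 0.245, 0.97, 0.0]
force: [0.4, 0.1, -0.5]
grip_width: 0.408
grip_force: 0.0
time_s: 21.2
eef_pos: [518.6, 147.0, 113.6]
ee_rot: [0.0, 0.051, 0.999, -0.0]
force: [-0.1, 0.7, -0.7]
grip_width: 0.411
grip_force: 0.0
time_s: 21.6
eef_pos: [464.7, 182.8, 114.2]
ee_rot: [0.001, 0.05, 0.999, -0.0]
force: [0.1, 0.3, -0.1]
grip_width: 0.412
grip_force: 0.0
tcp [464.7 182.8 114.2] shift in current tool axes [ 0.6 -0.8 32.2] in final axes [ 0.5 -0.8 32.2] turn [-0.     0.001 -0.001]
```

```bash

python3 -m jog '[[0,0,0.015,0,0,0,0.035],[0,0,0.017,0,0,0,0.035],[0,0,0,0,0,0,0.035],[0,0,0,0,0,0,0.002],[0,0,0,0,0,0,0.002]]' 40
python3 -m jog '[[0,0,0,0,0,0,0.002],[0,0,0,0,0,0,0.002]]'
python3 -c "
from h import *
wing(4,.2,82);print(sense()['force'],sense()['wrist_torque'])"
```

```text
time_s: 22.1
eef_pos: [465.3, 182.7, 82.5]
ee_rot: [0.001, 0.051, 0.999, 0.0]
force: [1.2, 0.4, -6.5]
grip_width: 0.085
grip_force: 44.7
time_s: 22.3
eef_pos: [465.2, 182.7, 82.3]
ee_rot: [0.001, 0.05, 0.999, 0.0]
force: [4.1, 0.4, -2.9]
grip_width: 0.092
grip_force: 44.6
tcp [465.2 182.7  82.3] shift in current tool axes [ 1.  -0.8  0.3] in final axes [ 1.  -0.8  0.3] turn [ 0.     0.002 -0.002]
[ 4.07728494  0.44418759 -2.90227441] [-0.01993773 -0.64430569  0.0595554 ]
```

```bash

python3 -m jog '[[0,0,0.001,0,0,0.13,0.002],[0,0,0.001,0,0,0.13,0.002],[0,0,0.001,0,0,0.13,0.002],[0,0,0.001,0,0,0.13,0.002],[0,0,0,0,0,0.13,0.002]]'
python3 -m jog '[[0,0,0,0,0,0.03,0.002],[0,0,0,0,0,0,0.002]]'
python3 -c "
from h import *
wing(4,.9,80);print(sense()['force'],sense()['wrist_torque'])"
python3 -m jog '[[0,0,0,0,0,0,0.035],[0,0,0,0,0,0,0.035],[0,0,0,0,0,0,0.035],[0,0,-0.03,0,0,0,0.035],[0,0,-0.03,0,0,0,0.035]]'
python3 -m jog '[[0,0,-0.04,0,0,0,0.035],[0,0,-0.04,0,0,0,0.035],[0,0,0,0,0,0,0.035]]'
python3 - <<'E'
from h import *
wing(1,.88,80)
b=eyes.capture("scene")[:,:,::-1];cv2.imwrite("pics/c4.png",cv2.resize(b[165:290,145:260],None,fx=4.5,fy=4.5,interpolation=cv2.INTER_CUBIC))
E
```

```text
time_s: 22.8
eef_pos: [465.0, 182.2, 79.1]
ee_rot: [0.001, 0.369, 0.93, -0.0]
force: [-1.5, -5.3, 8.3]
grip_width: 0.091
grip_force: 45.9
time_s: 23.0
eef_pos: [464.9, 182.1, 78.9]
ee_rot: [0.001, 0.381, 0.925, -0.0]
force: [-1.4, -6.0, 8.7]
grip_width: 0.089
grip_force: 46.0
tcp [464.9 182.1  78.9] shift in current tool axes [ 0.5 -0.5 -1.1] in final axes [ 0.5 -0.5 -1.1] turn [-0.     0.002  0.018]
[-1.41152982 -5.97006143  8.72512222] [-1.05775385  0.28875859 -0.13340511]
time_s: 23.5
eef_pos: [463.9, 182.7, 138.1]
ee_rot: [-0.001, 0.381, 0.925, -0.001]
force: [0.6, 0.1, 0.4]
grip_width: 0.411
grip_force: 0.0
time_s: 23.8
eef_pos: [466.2, 183.2, 222.7]
ee_rot: [0.004, 0.38, 0.925, 0.002]
force: [-0.3, 0.3, -1.1]
grip_width: 0.405
grip_force: 0.0
tcp [466.2 183.2 222.7] shift in current tool axes [-64.7  76.9 143.6] in final axes [-65.6  77.9 142.7] turn [ 0.007  0.005 -0.002]
```

View pics/c4.png

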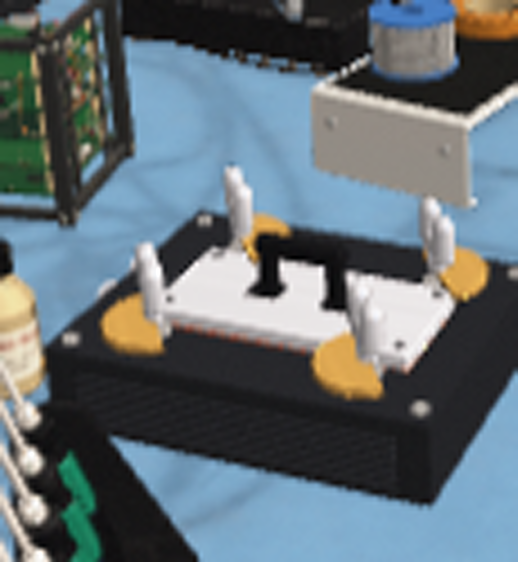

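All four wings are turned alike by about half, and the cover sits in the recess with its handle upright. Now the second round, starting with screw 1.

```bash

python3 -m jog '[[-0.03,0.035,0.02,0,0,0,0.035],[-0.035,0.042,0.04,0,0,0,0.035],[0,0,0.04,0,0,0,0.035],[0,0,0.02,0,0,0,0.035],[0,0,0,0,0,0,0.035]]' 50
python3 -c "
from h import *
wing(1,.88,79)"
```

```text
time_s: 24.35
eef_pos: [548.1, 190.0, 103.9]
ee_rot: [-0.004, 0.381, 0.925, -0.002]
force: [-1.0, 0.0, -0.6]
grip_width: 0.411
grip_force: 0.0
tcp [548.1 190.  103.9] shift in current tool axes [-12.2  15.7  24.7] in final axes [-12.1  15.5  24.9] turn [-0.007 -0.005 -0.002]
```

```bash

python3 -m jog '[[-0.012,0.0155,0,0,0,0,0.035],[0,0,0.015,0,0,0,0.035],[0,0,0.01,0,0,0,0.035],[0,0,0,0,0,0,0.035],[0,0,0,0,0,0,0.002]]'
python3 -m jog '[[0,0,0,0,0,0,0.002],[0,0,0,0,0,0,0.002],[0,0,0,0,0,0,0.002]]'
python3 -c "
from h import *
wing(1,.88,79);print(sense()['force'],sense()['wrist_torque'])"
```

```text
time_s: 24.85
eef_pos: [569.7, 192.9, 83.9]
ee_rot: [0.0, 0.381, 0.925, 0.0]
force: [-0.3, 0.0, -0.3]
grip_width: 0.252
grip_force: 0.0
time_s: 25.15
eef_pos: [569.3, 192.3, 84.3]
ee_rot: [-0.0, 0.38, 0.925, -0.001]
force: [-4.9, -5.0, 4.6]
grip_width: 0.083
grip_force: 50.3
tcp [569.3 192.3  84.3] shift in current tool axes [ 1.4 -1.   5.3] in final axes [ 1.4 -1.   5.3] turn [-0.002  0.    -0.002]
[-4.88739262 -5.02983707  4.64158989] [-0.71433898  0.84313929  0.02325581]
```

```bash

python3 -m jog '[[0,0,0.002,0,0,0.12,0.002],[0,0,0.001,0,0,0.12,0.002],[0,0,0.001,0,0,0.12,0.002],[0,0,0.001,0,0,0.12,0.002],[0,0,0,0,0,0.12,0.002]]'
python3 -m jog '[[0,0,0,0,0,0.03,0.002],[0,0,0,0,0,0,0.002]]'
python3 -c "
from h import *
wing(1,1.5,79);print(sense()['force'],sense()['wrist_torque'],sense()['joints'].round(2))"
```

```text
time_s: 25.65
eef_pos: [569.0, 192.2, 82.0]
ee_rot: [0.0, 0.637, 0.771, -0.001]
force: [-17.2, -6.3, 28.7]
grip_width: 0.086
grip_force: 81.9
time_s: 25.85
eef_pos: [569.0, 192.2, 82.0]
ee_rot: [0.001, 0.647, 0.763, -0.001]
force: [-16.8, -7.2, 28.2]
grip_width: 0.084
grip_force: 86.3
tcp [569.  192.2  82. ] shift in current tool axes [ 0.5 -1.3  3. ] in final axes [ 0.5 -1.3  3. ] turn [-0.001  0.003 -0.008]
[-16.77894686  -7.15738543  28.15071397] [-1.36072694  2.89500044  1.69158591] [ 0.13  0.64  1.44 -0.    1.06 -0.03]
```

```bash

python3 -m jog '[[0,0,0,0,0,-0.03,0.035],[0,0,0,0,0,0,0.035],[0,0,0,0,0,0,0.035],[0,0,-0.03,0,0,-0.12,0.035],[0,0,-0.01,0,0,-0.12,0.035]]'
python3 -m jog '[[0,0,0,0,0,-0.12,0.035],[0,0,0,0,0,-0.12,0.035],[0,0,0,0,0,-0.12,0.035],[0.001,-0.033,0,0,0,0,0.035],[0.001,-0.033,0,0,0,0,0.035]]'
python3 -m jog '[[0.001,-0.033,0,0,0,0,0.035],[0,-0.033,0,0,0,0,0.035],[0,0,0.01,0,0,0,0.035],[0,0,0,0,0,0,0.035]]'
python3 -c "
from h import *
wing(3,.88,80)"
```

```text
time_s: 26.35
eef_pos: [570.7, 193.1, 120.5]
ee_rot: [0.001, 0.538, 0.843, 0.001]
force: [0.7, -0.5, 1.1]
grip_width: 0.41
grip_force: 0.0
time_s: 26.85
eef_pos: [521.3, 147.1, 117.9]
ee_rot: [-0.0, 0.38, 0.925, 0.0]
force: [0.5, 0.2, -0.5]
grip_width: 0.413
grip_force: 0.0
time_s: 27.25
eef_pos: [474.6, 101.1, 107.7]
ee_rot: [-0.001, 0.381, 0.924, -0.0]
force: [0.5, 0.6, 0.5]
grip_width: 0.411
grip_force: 0.0
tcp [474.6 101.1 107.7] shift in current tool axes [ 1.1 -2.  27.7] in final axes [ 1.1 -2.  27.7] turn [-0.001 -0.001 -0.003]
```

```bash

python3 -m jog '[[0.001,-0.002,0.01,0,0,0,0.035],[0,0,0.017,0,0,0,0.035],[0,0,0,0,0,0,0.035],[0,0,0,0,0,0,0.002],[0,0,0,0,0,0,0.002]]'
python3 -m jog '[[0,0,0,0,0,0,0.002],[0,0,0,0,0,0,0.002]]'
python3 -m jog '[[0,0,0.001,0,0,0.12,0.002],[0,0,0.001,0,0,0.12,0.002],[0,0,0.001,0,0,0.12,0.002],[0,0,0,0,0,0.12,0.002],[0,0,0,0,0,0.12,0.002]]'
python3 -m jog '[[0,0,0,0,0,0.02,0.002],[0,0,0,0,0,0,0.002]]'
python3 -c "
from h import *
wing(3,1.5,79);print(sense()['force'],sense()['wrist_torque'],sense()['joints'].round(2))"
```

```text
time_s: 27.75
eef_pos: [473.0, 100.7, 81.8]
ee_rot: [0.0, 0.38, 0.925, 0.0]
force: [-2.2, -2.7, 3.2]
grip_width: 0.09
grip_force: 52.1
time_s: 27.95
eef_pos: [473.0, 100.6, 81.9]
ee_rot: [0.001, 0.381, 0.925, 0.0]
force: [0.1, 0.7, 2.4]
grip_width: 0.083
grip_force: 51.6
time_s: 28.45
eef_pos: [472.8, 100.2, 79.8]
ee_rot: [0.001, 0.637, 0.771, -0.0]
force: [-6.6, -1.6, 16.5]
grip_width: 0.082
grip_force: 87.4
time_s: 28.65
eef_pos: [472.8, 100.2, 79.8]
ee_rot: [0.001, 0.643, 0.766, -0.0]
force: [-6.1, -2.0, 15.6]
grip_width: 0.088
grip_force: 91.3
tcp [472.8 100.2  79.8] shift in current tool axes [ 0.3 -0.4  0.8] in final axes [ 0.3 -0.4  0.8] turn [0.001 0.002 0.002]
[-6.14930114 -1.9593229  15.55988845] [-0.29881202  1.08375224  1.75387197] [-0.03  0.43  1.81 -0.    0.9  -0.21]
```

```bash

python3 -m jog '[[0,0,0,0,0,-0.02,0.035],[0,0,0,0,0,0,0.035],[0,0,0,0,0,0,0.035],[0,0,-0.03,0,0,-0.12,0.035],[0,0,-0.01,0,0,-0.12,0.035]]'
python3 -m jog '[[0,0,0,0,0,-0.12,0.035],[0,0,0,0,0,-0.12,0.035],[0,0,0,0,0,-0.12,0.035],[-0.017,0.02,0,0,0,0,0.035],[-0.017,0.02,0,0,0,0,0.035]]'
python3 -m jog '[[-0.016,0.02,0,0,0,0,0.035],[-0.016,0.02,0,0,0,0,0.035],[0,0,0.01,0,0,0,0.035],[0,0,0,0,0,0,0.035]]'
python3 -c "
from h import *
wing(2,.88,80)"
```

```text
time_s: 29.15
eef_pos: [473.4, 100.5, 120.1]
ee_rot: [0.001, 0.538, 0.843, 0.001]
force: [-0.1, -1.2, -1.1]
grip_width: 0.408
grip_force: 0.0
time_s: 29.65
eef_pos: [525.5, 105.1, 118.4]
ee_rot: [-0.0, 0.381, 0.925, 0.0]
force: [0.3, -0.0, 1.1]
grip_width: 0.412
grip_force: 0.0
time_s: 30.05
eef_pos: [574.7, 110.9, 106.4]
ee_rot: [-0.002, 0.381, 0.925, -0.001]
force: [-0.6, 0.1, -0.6]
grip_width: 0.41
grip_force: 0.0
tcp [574.7 110.9 106.4] shift in current tool axes [-0.9  0.9 26.4] in final axes [-0.8  0.9 26.4] turn [-0.003 -0.003 -0.002]
```

Then on to wing 4 (at θ = 0.88: dx +129, dy -27).

```bash

python3 -m jog '[[-0.001,0.001,0.01,0,0,0,0.035],[0,0,0.016,0,0,0,0.035],[0,0,0,0,0,0,0.035],[0,0,0,0,0,0,0.002],[0,0,0,0,0,0,0.002]]'
python3 -m jog '[[0,0,0,0,0,0,0.002],[0,0,0,0,0,0,0.002]]'
python3 -m jog '[[0,0,0.001,0,0,0.12,0.002],[0,0,0.001,0,0,0.12,0.002],[0,0,0.001,0,0,0.12,0.002],[0,0,0,0,0,0.12,0.002],[0,0,0,0,0,0.12,0.002]]'
python3 -m jog '[[0,0,0,0,0,0.02,0.002],[0,0,0,0,0,0,0.002]]'
python3 -c "
from h import *
wing(2,1.5,79);print(sense()['force'],sense()['wrist_torque'],sense()['joints'].round(2))"
```

```text
time_s: 30.55
eef_pos: [577.2, 110.8, 83.1]
ee_rot: [0.0, 0.38, 0.925, -0.0]
force: [-4.5, -4.6, 4.1]
grip_width: 0.084
grip_force: 50.9
time_s: 30.75
eef_pos: [577.2, 110.7, 83.1]
ee_rot: [0.0, 0.38, 0.925, -0.0]
force: [-3.5, -2.5, 6.6]
grip_width: 0.086
grip_force: 51.3
time_s: 31.25
eef_pos: [576.9, 110.2, 81.1]
ee_rot: [0.0, 0.638, 0.77, -0.001]
force: [-10.5, -5.6, 16.9]
grip_width: 0.087
grip_force: 83.6
time_s: 31.45
eef_pos: [576.8, 110.2, 81.1]
ee_rot: [0.001, 0.643, 0.766, -0.001]
force: [-10.2, -6.1, 16.1]
grip_width: 0.089
grip_force: 86.3
tcp [576.8 110.2  81.1] shift in current tool axes [ 0.9 -0.8  2.1] in final axes [ 0.9 -0.8  2.1] turn [-0.001  0.002  0.002]
[-10.19878087  -6.1468519   16.05913042] [-0.97813107  1.84316805  1.70555712] [-0.01  0.61  1.49 -0.    1.04 -0.18]
```

```bash

python3 -m jog '[[0,0,0,0,0,-0.02,0.035],[0,0,0,0,0,0,0.035],[0,0,0,0,0,0,0.035],[0,0,-0.03,0,0,-0.12,0.035],[0,0,-0.01,0,0,-0.12,0.035]]'
python3 -m jog '[[0,0,0,0,0,-0.12,0.035],[0,0,0,0,0,-0.12,0.035],[0,0,0,0,0,-0.12,0.035],[0.032,-0.007,0,0,0,0,0.035],[0.033,-0.007,0,0,0,0,0.035]]'
python3 -m jog '[[0.032,-0.007,0,0,0,0,0.035],[0.032,-0.007,0,0,0,0,0.035],[0,0,0.01,0,0,0,0.035],[0,0,0,0,0,0,0.035]]'
python3 -c "
from h import *
wing(4,.88,80)"
```

```text
time_s: 31.95
eef_pos: [578.1, 111.1, 121.4]
ee_rot: [0.001, 0.538, 0.843, 0.001]
force: [0.4, -0.6, 1.0]
grip_width: 0.408
grip_force: 0.0
time_s: 32.45
eef_pos: [520.7, 146.9, 118.9]
ee_rot: [-0.0, 0.381, 0.924, 0.0]
force: [0.9, 0.5, -0.8]
grip_width: 0.414
grip_force: 0.0
time_s: 32.85
eef_pos: [465.5, 182.0, 108.5]
ee_rot: [-0.001, 0.38, 0.925, -0.0]
force: [0.4, -0.5, -1.0]
grip_width: 0.414
grip_force: 0.0
tcp [465.5 182.  108.5] shift in current tool axes [ 1.  -0.9 28.5] in final axes [ 1.  -0.9 28.5] turn [-0.001 -0.001 -0.001]
```

```bash

python3 -m jog '[[0,0,0.012,0,0,0,0.035],[0,0,0.016,0,0,0,0.035],[0,0,0,0,0,0,0.035],[0,0,0,0,0,0,0.002],[0,0,0,0,0,0,0.002]]'
python3 -m jog '[[0,0,0,0,0,0,0.002],[0,0,0,0,0,0,0.002]]'
python3 -m jog '[[0,0,0.001,0,0,0.12,0.002],[0,0,0.001,0,0,0.12,0.002],[0,0,0.001,0,0,0.12,0.002],[0,0,0,0,0,0.12,0.002],[0,0,0,0,0,0.12,0.002]]'
python3 -m jog '[[0,0,0,0,0,0.02,0.002],[0,0,0,0,0,0,0.002]]'
python3 -c "
from h import *
wing(4,1.5,79);print(sense()['force'],sense()['wrist_torque'],sense()['joints'].round(2))"
python3 -m jog '[[0,0,0,0,0,-0.02,0.035],[0,0,0,0,0,0,0.035],[0,0,0,0,0,0,0.035],[0,0,-0.03,0,0,0,0.035],[0,0,-0.04,0,0,0,0.035]]'
python3 -m jog '[[0,0,-0.04,0,0,0,0.035],[0,0,-0.04,0,0,0,0.035],[0,0,-0.02,0,0,0,0.035],[0,0,0,0,0,0,0.035]]'
python3 - <<'E'
from h import *
b=eyes.capture("scene")[:,:,::-1];cv2.imwrite("pics/c5.png",cv2.resize(b[165:290,145:260],None,fx=4.5,fy=4.5,interpolation=cv2.INTER_CUBIC))
E
```

```text
time_s: 33.35
eef_pos: [466.2, 181.3, 81.7]
ee_rot: [0.0, 0.381, 0.925, -0.0]
force: [-5.2, -8.8, 4.5]
grip_width: 0.087
grip_force: 52.0
time_s: 33.55
eef_pos: [466.0, 181.2, 81.8]
ee_rot: [0.0, 0.38, 0.925, -0.0]
force: [-1.4, -5.4, 2.1]
grip_width: 0.087
grip_force: 51.3
time_s: 34.05
eef_pos: [465.3, 181.0, 79.8]
ee_rot: [0.0, 0.637, 0.771, -0.001]
force: [-10.7, -8.0, 17.6]
grip_width: 0.088
grip_force: 87.1
time_s: 34.25
eef_pos: [465.2, 181.0, 79.8]
ee_rot: [0.0, 0.643, 0.766, -0.002]
force: [-9.6, -8.3, 17.5]
grip_width: 0.084
grip_force: 89.0
tcp [465.2 181.   79.8] shift in current tool axes [ 1.2 -0.9  0.8] in final axes [ 1.2 -0.9  0.8] turn [-0.002  0.003  0.003]
[-9.618512   -8.31480445 17.53980081] [-1.50313633  1.77914624  1.72342833] [ 0.14  0.46  1.76 -0.    0.92 -0.03]
time_s: 34.75
eef_pos: [465.1, 181.7, 147.9]
ee_rot: [-0.001, 0.637, 0.771, -0.001]
force: [0.6, 1.6, 0.5]
grip_width: 0.413
grip_force: 0.0
time_s: 35.15
eef_pos: [467.0, 182.1, 251.2]
ee_rot: [0.002, 0.637, 0.771, 0.002]
force: [-0.6, 0.0, -0.0]
grip_width: 0.41
grip_force: 0.0
```

View pics/c5.png

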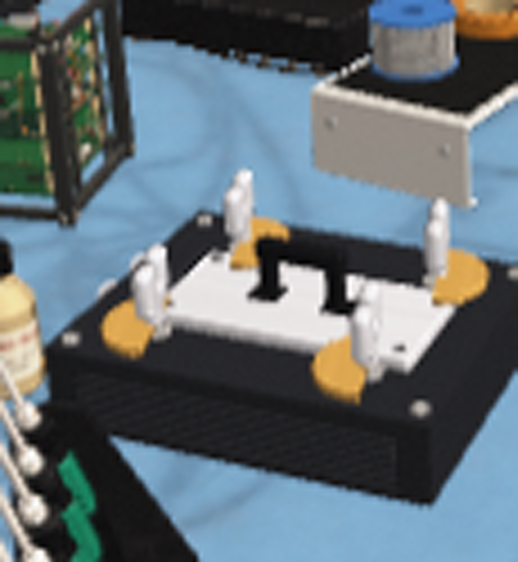

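All four wings stand across the enclosure, the clamps lie over the cover's edges, and the cover is flush. I'll hand it in.

```bash
python3 -c "
from rig import finish_job
print(finish_job())"
```

```text
the job is handed in; nothing more can be done
None
```

I handed the job in at about 35 s: the cover is in the recess and looks flush in the last picture, and all four screws were turned in cross order, first half-way and then to their stops. The hand-in returned no verdict.

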